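# Rock the ball feeder's seesaw gate over and feed the grinding balls down the other chute

### The job

The seesaw gate of the ball feeder is tipped towards one tray. Rock it over its pivot so that it is tipped towards the other tray, and only then push the three white grinding balls with a fingertip along the feed channel onto the gate, so that all three roll down into that other tray and stay there. Do not lift or carry the balls, and leave the other things on the bench where they stand.

Things in the scene. Friction and masses are not known exactly. Their poses are not given: they have to be found in the camera images.
- feeder: Ball feeder fixed to the table, 500 mm wide (y). Origin on the table under the middle of the seesaw; x points away from its feed channel (roughly away from the robot), y left seen from the robot. The gate, a flat plank 220 mm long (y), 66 mm wide (x), rocks between upright plates (inner faces x = +-35 mm, tops 85 mm above the table, the clear far one 99 mm high within 35 mm of the middle).
- gate (a joint): Gate angle (rad); its pivot runs along the feeder's x at y = 0, 25 mm above the table. +0.22: left (+y) end raised, balls run to the right (-y) tray; -0.22: right end raised, balls run to the left tray. The plank is top-heavy: pressed past level (0) it falls over to the other side by itself and stays there. Under 2 N on the raised end rocks it.
- press_left (a point): Point on the top face of the gate's plank, 85 mm left (+y) of its middle (the plank ends at 110 mm). About 80 mm above the table when this end is raised, 42 mm when it is down.
- press_right (a point): The same point 85 mm right (-y) of the middle.
- tray_left (a point): Left tray: the open chute runs down from the plank's left end to an end wall at feeder y = +240 mm, where balls come to rest. This point is on its floor at y = +200 mm, x = 0. Plates and end wall around it are 55 mm high.
- tray_right (a point): The same point of the right tray, feeder y = -200 mm; end wall at y = -240 mm.
- channel_mouth (a point): Middle of the floor edge at the feed channel's mouth: feeder x = -35 mm, y = 0, 70 mm above the table, 8 mm above the plank's middle. The straight channel runs back from here along the feeder's -x to x = -160 mm. Floor 32 mm wide, sloping down to 64 mm above the table at the rear; side walls 7 mm above the floor; a 4 mm sill at x = -141 mm stops the balls rolling out at the back.
- ball1_center (a point): Centre of a white ceramic ball, 30 mm in diameter, 55 g, free to roll; the three lie in a row in the feed channel, this is the one nearest the channel's mouth.
- ball2_center (a point): Centre of a white ceramic ball, 30 mm in diameter, 55 g, free to roll; the three lie in a row in the feed channel, this is the middle one.
- ball3_center (a point): Centre of a white ceramic ball, 30 mm in diameter, 55 g, free to roll; the three lie in a row in the feed channel, this is the last one, resting against the sill at the robot's end of the channel.
- vial: Bystander, loose: small clear vial, 28 mm across, 60 mm tall. Origin at the centre of its underside.
- reagent_jar: Bystander, loose: brown jar, 44 mm across, 55 mm tall. Origin at the centre of its underside.
- mill_jar: Bystander, loose: steel grinding jar, 52 mm across, 55 mm tall, beyond the feeder. Origin at the centre of its underside.
- beaker: Bystander, loose: glass beaker, 70 mm across, 85 mm tall. Origin at the centre of its underside.
- wash_bottle: Bystander, loose: white bottle, 60 mm across, 140 mm tall. Origin at the centre of its underside.
- lab_spatula: Bystander, loose: spatula lying on the table. Origin at the centre of its underside.
- tip_box: Bystander, loose: open box, 120 x 85 x 50 mm. Origin at the centre of its underside.

How it is judged:
On the way, in this order (a step that is already met when the one before it is completed fails the run):
1. the gate is rocked over to the other side while all three balls still lie in the feed channel (distance of press_left from where it was at the start of the episode above 0.025 m and (value of joint gate below -0.17 rad or value of joint gate above 0.17 rad) and x of each of ball1_center, ball2_center, ball3_center in the frame of feeder below -0.04 m), for 0.2 s.
2. all three balls have rolled down the newly chosen chute into its tray (distance of press_left from where it was at the start of the episode above 0.025 m and ((value of joint gate below -0.17 rad and y of ball1_center in the frame of feeder between 0.13 and 0.24 m and height (world z) of each of ball1_center, ball2_center, ball3_center below 0.06 m and x of ball1_center in the frame of feeder between -0.035 and 0.035 m and y of ball2_center in the frame of feeder between 0.13 and 0.24 m and x of ball2_center in the frame of feeder between -0.035 and 0.035 m and y of ball3_center in the frame of feeder between 0.13 and 0.24 m and x of ball3_center in the frame of feeder between -0.035 and 0.035 m) or (value of joint gate above 0.17 rad and y of ball1_center in the frame of feeder between -0.24 and -0.13 m and height (world z) of each of ball1_center, ball2_center, ball3_center below 0.06 m and x of ball1_center in the frame of feeder between -0.035 and 0.035 m and y of ball2_center in the frame of feeder between -0.24 and -0.13 m and x of ball2_center in the frame of feeder between -0.035 and 0.035 m and y of ball3_center in the frame of feeder between -0.24 and -0.13 m and x of ball3_center in the frame of feeder between -0.035 and 0.035 m))), for 0.2 s.
At the end, for the whole second after the job is handed in: The gate is tipped fully (over 0.17 rad) to the side opposite to its start; all three balls lie still (under 0.05 m/s) between the walls of that side's chute and tray, more than 130 mm to that side of the pivot (all of step 2 and linear speed of each of ball1, ball2, ball3 below 0.05 m/s); the robot touches nothing.
It fails at once if a ball is lifted (its centre more than 125 mm above the table) (height (world z) of any of ball1_center, ball2_center, ball3_center above 0.125 m).
It fails at once if a bystander is moved by more than 30 mm (distance of any of vial, reagent_jar, mill_jar, beaker, wash_bottle, lab_spatula, tip_box from where it was at the start of the episode above 0.03 m).
It also fails if it takes over 43 s, if anything falls off the work surface, if the arm or the gripper's body presses on something with over 40 N, if the wrist force passes 120 N, or if a joint passes its speed limit or range.

### The arm

A 6-joint arm with a two-finger parallel gripper is mounted at the origin on the work surface. World frame = base frame: x ahead of the robot, y to its left, z up, the work surface at z = 0. Lengths are in m, angles in rad, forces in N, time in s.
With the tool pointing down it reaches from about 0.425 to 0.925 m from the base axis. Payload 12.5 kg.
Tool frame: the origin (TCP) lies at the very end of the fingers, on their centre line; the grasp point (between the pads) lies 19 mm behind it (grasp_offset is the distance from the TCP to the grasp point, in m); z points along the fingers, y is the direction in which the jaws open and shut (so a half turn about z gives the same grasp; the last joint's range is limited). The gripper opens to 85 mm and grips with 20 to 120 N. Pads are 22 mm wide; open, the fingers measure 114 mm over their backs; the gripper's body (76 mm by 85 mm) begins 54 mm behind the grasp point. The pads swing forward as they close: fully open they stand 13 mm farther back than shut.
Start: joints at [-1.381, 0.491, 1.559, -0, 1.092, -0.106], TCP at [0.182, -0.598, 0.231] pointing down, gripper open.
Joint ranges: [-3.1, 3.1], [-0.84, 2.19], [0.05, 2.79], [-1.13, 4.28], [0.06, 2.93], [-2.69, 2.69]. Speed limits (rad/s): [2.22, 2.22, 2.79, 3.14, 3.14, 3.14].

### API

Orientations are given as a unit quaternion [w, x, y, z].
In Python, from station import * gives the robot as it stands.
- The arm moves only by the tool step_arm, never from a script. Its argument "increments" is a list of rows, each an object with "slide": the shift along the tool's x, y, z in cm, a list of three; "turn": the turn about the tool's z in rad. In form: [{"slide": [dx, dy, dz], "turn": turn}, ...]. A call has 1 to 8 rows; each row shifts and turns the pose as measured when the row begins, along the tool's axes as they then stand; what a row does not reach is not made up. A row lasts 1/8 s, in which the tool goes at most 62.5 mm and 10.7 degrees, less where a joint would pass 70% of its speed; a pose out of reach is approached as far as the arm can. A call with a gripper value outside its range is refused whole. "fingers" is the opening in per cent of the stroke, from 0 (shut) to 100 (fully open), set as the call begins (left out, the last holds). The fingers move at their own pace and stop on an object; "force" is the grip in N (left out, the last holds). Time passes only in rows, so rows that do not move let the fingers close. It gives the time, the measured TCP pose, the force and the opening at its end, in the units of the state.
- get_obs(): the state, without advancing time (a new reading comes with each control period).
- grab_frame(name): name is "side" or "top" or "wrist"; returns a dict with "color" (384x512x3 uint8, red, green, blue), "fx", "fy", "cx", "cy" (pixels), "k1" (the pictures are not rectified: a ray, as slopes to the right and down, at radius r is drawn at 1 + k1 r^2 times it, then the intrinsics apply), "T" (4x4, takes a point from camera to world coordinates). Camera axes: x right, y down, z forward; pixel columns grow to the right and rows downward; lengths in m; the calibration is good to about 2 mm. A picture is of the moment at which its call begins. There is no depth.
- close_job(): hands the job in, once; it reports no verdict.
The state is a dict: "clock": time; "joints": joint angles; "qvel": joint speeds; "effort": joint torques, N m; "eef_pos": TCP position; "tool_rot": TCP orientation; "wrist_force": force on the tool from outside, world axes, zero at the start; "torque": the same for the moment, N m; "gripper_width": opening from 0.0 (shut) to 1.0 (fully open).
Only numpy, scipy, OpenCV 4.12 (cv2) and the standard library are available. Lean on these libraries where they do the work, as an engineer would, in place of code of your own. Each camera call takes 0.05 s, during which the arm holds its last target.

## Working session

There is one attempt and no reset: what is moved stays moved. The work goes in short steps, Python scripts to look and compute and a tool call to move; the robot and the scene stay as the last step left them, time stands still between calls to the robot, and variables do not carry over. Pictures are saved under pics/ and viewed, and the job is handed in when it is done.

Besides the shell and the picture viewer there is one more tool, called after ">>>" in YAML: its name, and indented under it one key for each argument. step_arm: Moves the arm, as the interface text tells. Its arguments: {"type":"object","properties":{"increments":{"type":"array"},"fingers":{"type":"number"},"force":{"type":"number"}},"required":["increments"]}

```bash
mkdir -p pics; ls; cat > h.py <<'E'
from station import *
import numpy as np, cv2, pickle
def grab(n,f):
    d=grab_frame(n); cv2.imwrite(f'pics/{f}.png',cv2.cvtColor(d['color'],cv2.COLOR_RGB2BGR)); pickle.dump(d,open(f'pics/{f}.pkl','wb')); return d
def load(f): return pickle.load(open(f'pics/{f}.pkl','rb'))
def ray(d,u,v):
    K=np.array([[d['fx'],0,d['cx']],[0,d['fy'],d['cy']],[0,0,1.]])
    p=cv2.undistortPoints(np.array([[[u,v]]],float),K,np.array([d['k1'],0,0,0,0.]),)[0,0]
    T=np.array(d['T']); return T[:3,3],T[:3,:3]@np.array([p[0],p[1],1])
def atz(d,u,v,z):
    o,r=ray(d,u,v); return o+r*(z-o[2])/r[2]
def proj(d,P):
    T=np.array(d['T']); c=T[:3,:3].T@(np.array(P)-T[:3,3]); a=c[:2]/c[2]; a=a*(1+d['k1']*(a@a)); return np.array([d['fx']*a[0]+d['cx'],d['fy']*a[1]+d['cy']])
E
python3 - <<'E'
from h import *
for n in ['top','side','wrist']:
    d=grab(n,n+'0'); print(n,d['fx'],d['k1'],np.round(d['T'],3).tolist())
print(get_obs())
E
```

```text
pics
top 373.0466185024214 -0.0011396963521802703 [[-0.017, -0.982, 0.188, 0.304], [-1.0, 0.013, -0.025, 0.018], [0.022, -0.188, -0.982, 1.348], [0.0, 0.0, 0.0, 1.0]]
side 429.71797834658776 0.048971175991372594 [[-0.991, -0.093, 0.094, 0.442], [-0.132, 0.616, -0.777, 0.986], [0.014, -0.782, -0.623, 0.866], [0.0, 0.0, 0.0, 1.0]]
wrist 292.0771268550328 -0.021918883158324094 [[0.291, -0.922, -0.254, 0.246], [-0.957, -0.281, -0.076, -0.577], [-0.001, 0.265, -0.964, 0.375], [0.0, 0.0, 0.0, 1.0]]
{'clock': 0.15, 'joints': array([-1.38061102e+00,  4.91428332e-01,  1.55928357e+00,  1.65410246e-05,
        1.09169869e+00, -1.05622265e-01]), 'qvel': array([-1.55844165e-03, -2.12482603e-03, -1.55326259e-03, -1.24161081e-05,
        3.34300209e-04, -2.23490776e-03]), 'effort': array([ 1.13964470e-03, -6.18708372e+01, -2.61692655e+01, -1.28784627e-04,
        3.20544779e-03,  2.37783382e-06]), 'eef_pos': array([ 0.18217888, -0.59770305,  0.2308664 ]), 'tool_rot': array([-4.08915315e-04,  9.89082639e-01,  1.47361346e-01, -9.95552303e-06]), 'wrist_force': array([-0.42366057, -0.01153981,  0.27912158]), 'torque': array([ 0.00992596, -0.01530717, -0.02928692]), 'gripper_width': 1.001706157252845}
```

View pics/top0.png

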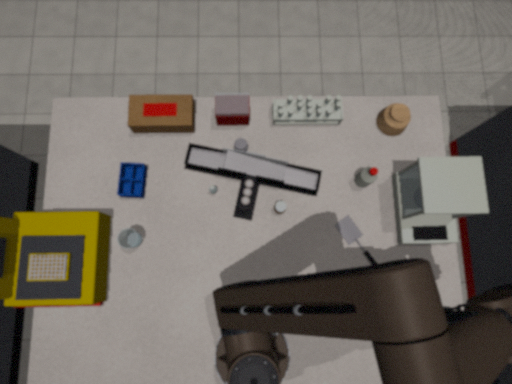

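View pics/side0.png

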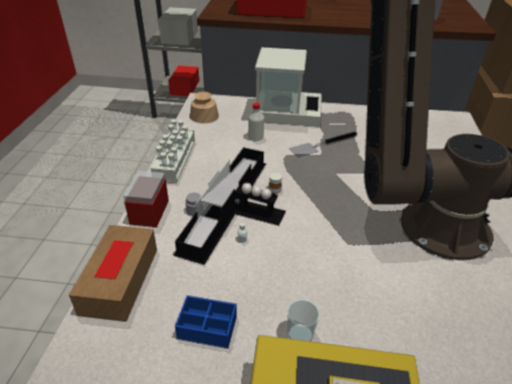

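```bash
python3 - <<'E'
import cv2
a=cv2.imread('pics/top0.png')
cv2.imwrite('pics/top0c.png',cv2.resize(a[60:210,160:360],None,fx=4,fy=4,interpolation=cv2.INTER_CUBIC))
a=cv2.imread('pics/side0.png')
cv2.imwrite('pics/side0c.png',cv2.resize(a[120:320,80:340],None,fx=3,fy=3,interpolation=cv2.INTER_CUBIC))
E
```

```text
(no output)
```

View pics/top0c.png

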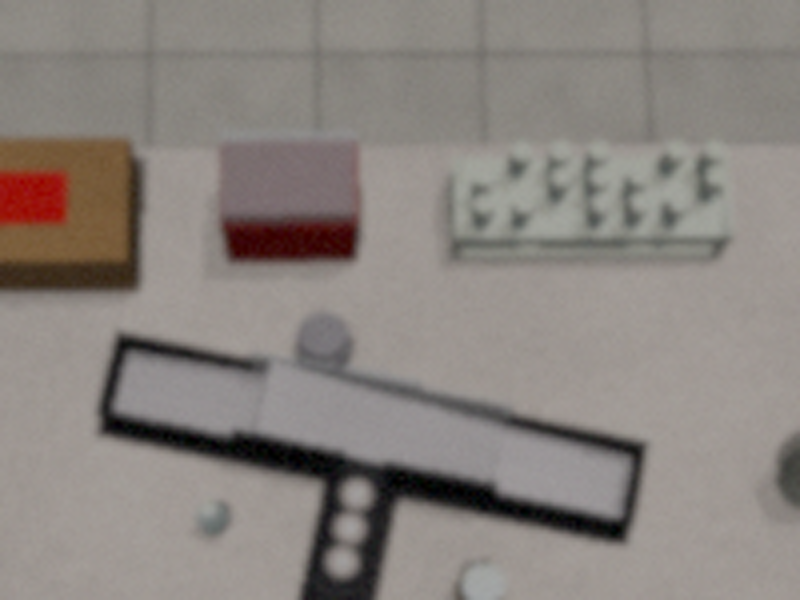

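View pics/side0c.png

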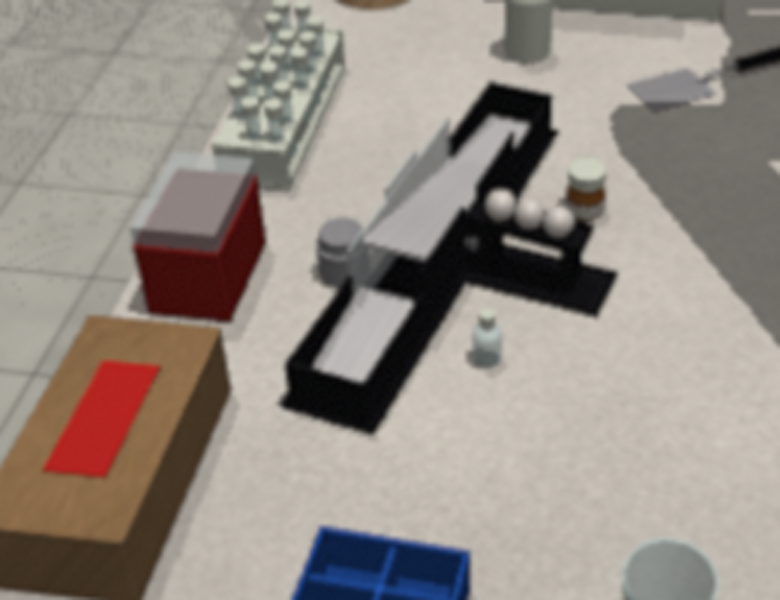

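```bash
cat > fit.py <<'E'
from h import *
from scipy.optimize import least_squares
t=load('top0'); s=load('side0')
tc=lambda u,v:(160+u/4-.375,60+v/4-.375)
sc=lambda u,v:(80+u/3-.33,120+v/3-.33)
b=[(-.067,0,.083),(-.097,0,.0815),(-.127,0,.080)]
obs=[(t,tc(357,492),b[0]),(t,tc(348,527),b[1]),(t,tc(341,562),b[2]),
(s,sc(501,205),b[0]),(s,sc(530,213),b[1]),(s,sc(559,222),b[2]),
(t,tc(122,335),(.04,.25,.055)),(t,tc(643,443),(.04,-.25,.055)),
(s,sc(492,85),(.04,-.25,.055)),(s,sc(552,97),(-.04,-.25,.055)),(s,sc(288,362),(.04,.25,.055)),(s,sc(380,388),(-.04,.25,.055))]
def W(p,q):
    c,sn=np.cos(p[2]),np.sin(p[2]); return np.array([p[0]+c*q[0]-sn*q[1],p[1]+sn*q[0]+c*q[1],q[2]])
f=lambda p:np.concatenate([proj(d,W(p,q))-np.array(uv) for d,uv,q in obs])
r=least_squares(f,[.65,0,.1],loss='soft_l1'); P=r.x
if __name__=='__main__':
    print(P); print(np.round(f(P).reshape(-1,2),1).tolist())
    a=cv2.imread('pics/top0.png');bb=cv2.imread('pics/side0.png')
    A=cv2.resize(a[60:240,160:360],None,fx=4,fy=4,interpolation=cv2.INTER_CUBIC);B=cv2.resize(bb[120:320,80:340],None,fx=3,fy=3,interpolation=cv2.INTER_CUBIC)
    pts=b+[(0,.085,.080),(0,-.085,.042),(-.035,0,.07),(-.160,.016,.064),(-.160,-.016,.064),(-.035,.016,.07),(-.035,-.016,.07)]
    pts+=[(x,y,.055) for x in(.035,-.035) for y in(.24,-.24)]+[(x,y,.085) for x in(.035,-.035) for y in(.11,-.11)]
    for q in pts:
        u,v=proj(t,W(P,q)); cv2.circle(A,(int((u-160+.375)*4),int((v-60+.375)*4)),3,(0,0,255),1)
        u,v=proj(s,W(P,q)); cv2.circle(B,(int((u-80+.33)*3),int((v-120+.33)*3)),3,(0,0,255),1)
    cv2.imwrite('pics/tA.png',A[:600]);cv2.imwrite('pics/sB.png',B)
    for n,q in [('pl',(0,.085,.08)),('mouth',(-.035,0,.07)),('b1',b[0]),('b3',b[2]),('rear',(-.16,0,.064))]: print(n,W(P,q))
E
python3 fit.py
```

```text
[ 0.6475257  -0.01129605 -0.21235306]
[[0.4, 0.8], [0.9, 0.4], [0.9, 0.1], [0.2, 0.3], [0.2, 0.3], [0.2, -0.0], [-3.0, -0.2], [3.0, -0.3], [-0.5, -1.8], [1.3, -1.2], [-0.7, 2.9], [-3.4, 2.0]]
pl [0.66544036 0.07179465 0.08      ]
mouth [ 0.61331188 -0.00391942  0.07      ]
b1 [0.58203068 0.00282492 0.083     ]
b3 [0.52337842 0.01547056 0.08      ]
rear [0.49111967 0.02242566 0.064     ]
```

View pics/tA.png

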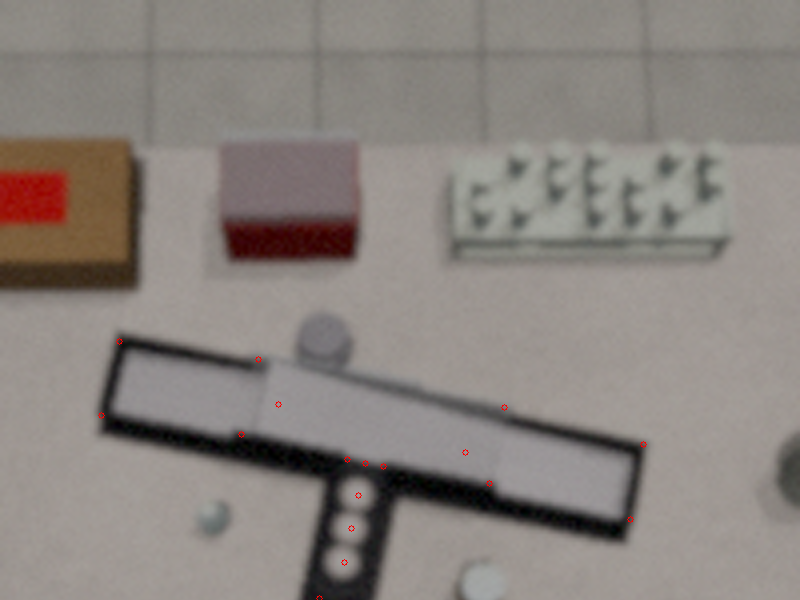

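View pics/sB.png

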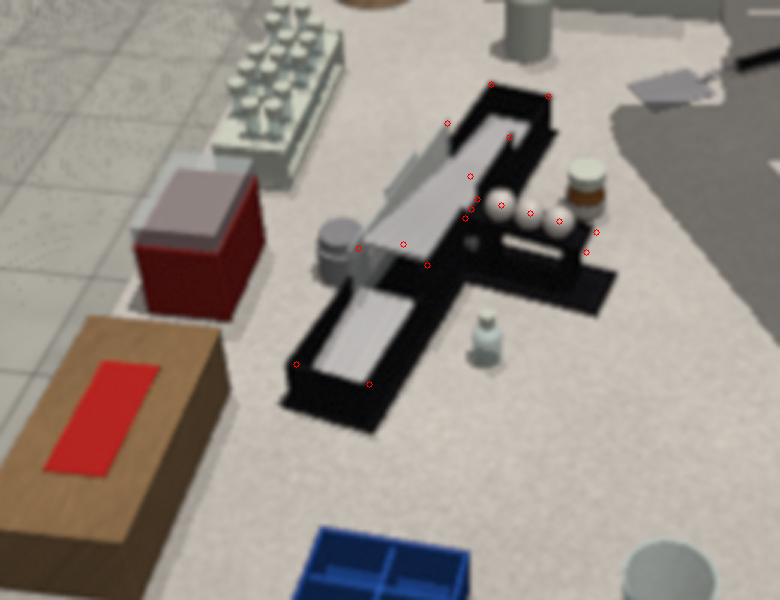

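>>> step_arm:
  increments:
    - {"slide":[0,0,0],"turn":-0.18}
    - {"slide":[0,0,0],"turn":-0.18}
    - {"slide":[0,0,0],"turn":-0.18}
    - {"slide":[0,0,0],"turn":-0.18}
    - {"slide":[0,0,0],"turn":-0.18}
    - {"slide":[0,0,0],"turn":-0.16}
  fingers: 0

```text
clock: 0.9
eef_pos: [0.1821, -0.597, 0.2292]
tool_rot: [-0.002, 0.768, 0.64, 0.001]
wrist_force: [-0.0, 0.2, 0.5]
gripper_width: -0.001
```

```bash
cat >> h.py <<'E'
from scipy.spatial.transform import Rotation as R
FP=np.array([ 0.6475257,-0.01129605,-0.21235306])
def fW(q):
    c,s=np.cos(FP[2]),np.sin(FP[2]); return np.array([FP[0]+c*q[0]-s*q[1],FP[1]+s*q[0]+c*q[1],q[2]])
def st():
    o=get_obs(); w,x,y,z=o['tool_rot']; M=R.from_quat([x,y,z,w]).as_matrix(); return o,M
def info(*qs):
    o,M=st(); p=o['eef_pos']; c,s=np.cos(FP[2]),np.sin(FP[2]); d=p-np.array([FP[0],FP[1],0])
    print('t',o['clock'],'tcp',p.round(4),'feeder',np.round([c*d[0]+s*d[1],-s*d[0]+c*d[1],p[2]],4),'F',np.round(o['wrist_force'],2),'g',round(o['gripper_width'],3))
    print('yaw',np.arctan2(M[1,0],M[0,0]),'turn needed',np.round(np.arctan2(M[1,0],M[0,0])-(np.pi/2+FP[2]),3),'z',M[:,2].round(3))
    for q in qs: print(q,'cm tool',np.round(100*M.T@(fW(q)-p),2))
E
python3 -c "
from h import *
info((0,.085,.12),(-.17,0,.12))"
```

```text
t 0.9 tcp [ 0.1821 -0.597   0.2292] feeder [-0.3316 -0.6707  0.2292] F [-0.    0.2   0.51] g -0.001
yaw 1.3891404958041527 turn needed 0.031 z [-0.001  0.004 -1.   ]
(0, 0.085, 0.12) cm tool [74.47 35.48 11.16]
(-0.17, 0, 0.12) cm tool [66.5  18.22 11.15]
```

>>> step_arm:
  increments:
    - {"slide":[5,2.4,0],"turn":0.03}
    - {"slide":[5,2.4,0],"turn":0}
    - {"slide":[5,2.4,0],"turn":0}
    - {"slide":[5,2.4,0],"turn":0}
    - {"slide":[5,2.4,0],"turn":0}
    - {"slide":[5,2.4,0],"turn":0}
    - {"slide":[5,2.4,0],"turn":0}
    - {"slide":[5,2.4,0],"turn":0}

```text
clock: 1.9
eef_pos: [0.4574, -0.2366, 0.229]
tool_rot: [-0.002, 0.779, 0.627, 0.001]
wrist_force: [-0.4, -0.8, -0.3]
gripper_width: -0.003
```

```bash
python3 -c "
from h import *
info((0,.085,.12))"
```

```text
t 1.9 tcp [ 0.4574 -0.2366  0.229 ] feeder [-0.1383 -0.2603  0.229 ] F [-0.43 -0.82 -0.33] g -0.003
yaw 1.3552229609595106 turn needed -0.003 z [-0.001  0.005 -1.   ]
(0, 0.085, 0.12) cm tool [34.52 13.75 11.04]
```

>>> step_arm:
  increments:
    - {"slide":[5,2,0],"turn":0}
    - {"slide":[5,2,0],"turn":0}
    - {"slide":[5,2,0],"turn":0}
    - {"slide":[5,2,0],"turn":0}
    - {"slide":[5,2,1],"turn":0}
    - {"slide":[5,2,2],"turn":0}
    - {"slide":[2.5,1,3],"turn":0}
    - {"slide":[0,0,0],"turn":0}

```text
clock: 2.9
eef_pos: [0.6602, 0.0677, 0.1674]
tool_rot: [-0.003, 0.778, 0.629, 0.001]
wrist_force: [0.4, -0.6, 1.0]
gripper_width: -0.002
```

```bash
python3 -c "
from h import *
info((0,.085,.12))
grab('side','s1');grab('top','t1')
a=cv2.imread('pics/s1.png');cv2.imwrite('pics/s1c.png',cv2.resize(a[100:300,80:340],None,fx=3,fy=3))"
```

```text
t 2.9 tcp [0.6602 0.0677 0.1674] feeder [-0.0042  0.0799  0.1674] F [ 0.39 -0.56  1.03] g -0.002
yaw 1.3598302187463005 turn needed 0.001 z [-0.002  0.005 -1.   ]
(0, 0.085, 0.12) cm tool [0.49 0.44 4.74]
```

View pics/s1c.png

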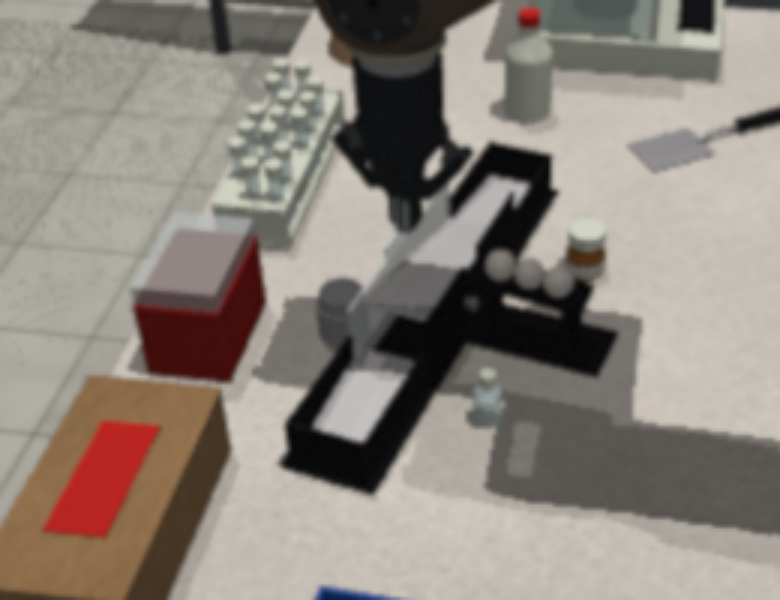

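>>> step_arm:
  increments:
    - {"slide":[0.5,0.4,2.5],"turn":0}
    - {"slide":[0,0,2.5],"turn":0}
    - {"slide":[0,0,2],"turn":0}
    - {"slide":[0,0,1],"turn":0}
    - {"slide":[0,0,1],"turn":0}
    - {"slide":[0,0,1],"turn":0}
    - {"slide":[0,0,0.5],"turn":0}

```text
clock: 3.88
eef_pos: [0.6682, 0.064, 0.0715]
tool_rot: [0.003, 0.78, 0.625, 0.007]
wrist_force: [-0.6, 1.1, 0.0]
gripper_width: -0.001
```

```bash
python3 -c "
from h import *
info((0,.085,.05))
grab('side','s2')
a=cv2.imread('pics/s2.png');cv2.imwrite('pics/s2c.png',cv2.resize(a[100:300,80:340],None,fx=3,fy=3))"
```

```text
t 3.875 tcp [0.6682 0.064  0.0715] feeder [0.0043 0.078  0.0715] F [-0.56  1.08  0.01] g -0.001
yaw 1.351590157937635 turn needed -0.007 z [ 0.015  0.004 -1.   ]
(0, 0.085, 0.05) cm tool [ 0.68 -0.46  2.15]
```

View pics/s2c.png

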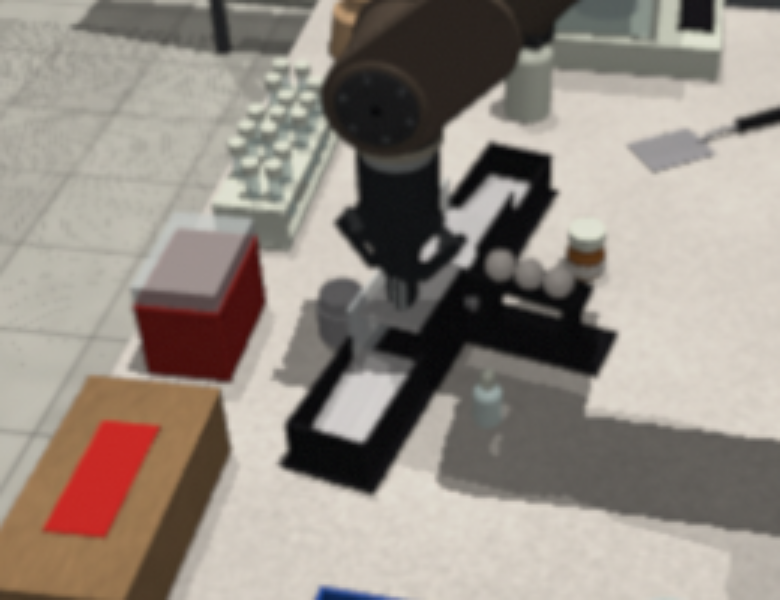

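>>> step_arm:
  increments:
    - {"slide":[0.4,-0.3,0.8],"turn":0}
    - {"slide":[0.2,-0.1,0.8],"turn":0}
    - {"slide":[0,0,0.7],"turn":0}
    - {"slide":[0,0,0],"turn":0}

```text
clock: 4.42
eef_pos: [0.6656, 0.0717, 0.0464]
tool_rot: [0.003, 0.78, 0.626, 0.007]
wrist_force: [0.1, 0.7, -0.3]
gripper_width: -0.004
```

```bash
python3 -c "
from h import *
info((0,.085,.05))
grab('side','s3')
a=cv2.imread('pics/s3.png');cv2.imwrite('pics/s3c.png',cv2.resize(a[100:300,80:340],None,fx=3,fy=3))"
```

```text
t 4.425 tcp [0.6656 0.0717 0.0464] feeder [0.0002 0.085  0.0464] F [ 0.12  0.67 -0.26] g -0.004
yaw 1.3522464057459922 turn needed -0.006 z [ 0.014  0.004 -1.   ]
(0, 0.085, 0.05) cm tool [ 0.   -0.01 -0.36]
```

View pics/s3c.png

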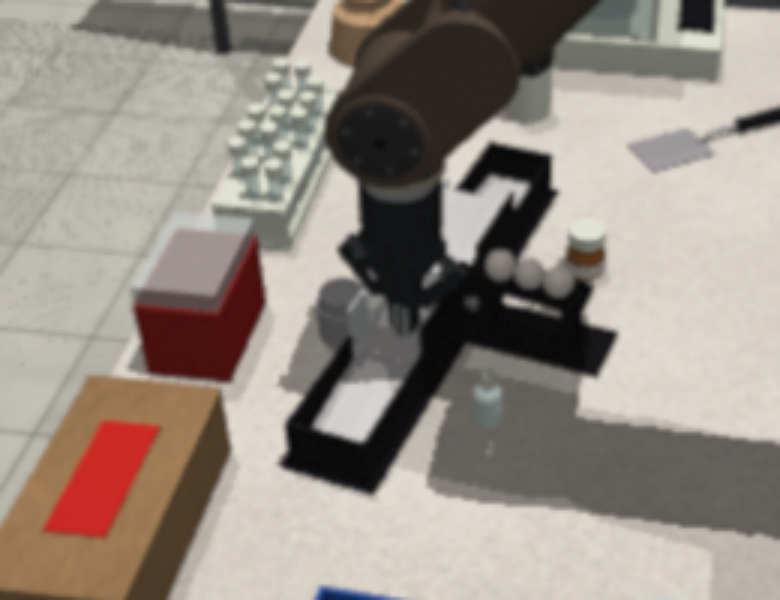

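>>> step_arm:
  increments:
    - {"slide":[0,0,-3],"turn":0}
    - {"slide":[0,0,-4],"turn":0}
    - {"slide":[0,0,-4],"turn":0}
    - {"slide":[-2,-4,-1],"turn":0}
    - {"slide":[-2,-5,0],"turn":0}
    - {"slide":[-2,-5,0],"turn":0}
    - {"slide":[-2,-5,0],"turn":0}
    - {"slide":[0,0,0],"turn":0}

```text
clock: 5.48
eef_pos: [0.4557, 0.033, 0.1689]
tool_rot: [0.005, 0.78, 0.626, 0.009]
wrist_force: [0.9, -0.0, -0.0]
gripper_width: -0.0
```

```bash
python3 -c "
from h import *
info((-.175,0,.074))
grab('side','s4');grab('top','t4')
a=cv2.imread('pics/s4.png');a=cv2.resize(a[100:300,80:340],None,fx=2,fy=2,interpolation=2)
b=cv2.imread('pics/t4.png');b=cv2.resize(b[60:260,160:360],None,fx=2,fy=2,interpolation=2);b=b[:400]
cv2.imwrite('pics/c4.png',np.vstack([a[:,:400],b])[:, :]);cv2.imwrite('pics/s4c.png',a)"
```

```text
t 5.475 tcp [0.4557 0.033  0.1689] feeder [-0.1968  0.0029  0.1689] F [ 0.94 -0.02 -0.01] g -0.0
yaw 1.3518345149898727 turn needed -0.007 z [ 0.019  0.004 -1.   ]
(-0.175, 0, 0.074) cm tool [-0.35  2.01  9.52]
```

View pics/s4c.png

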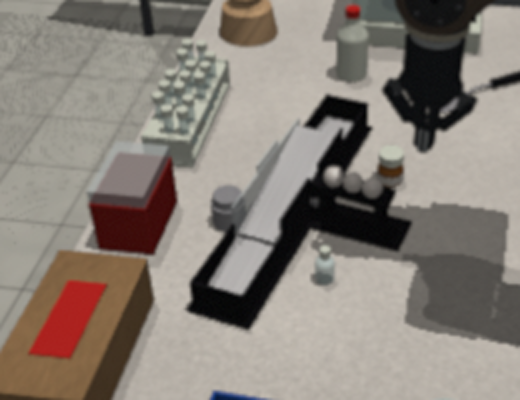

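>>> step_arm:
  increments:
    - {"slide":[-0.3,1.6,3],"turn":0}
    - {"slide":[0,0,3],"turn":0}
    - {"slide":[0,0,2],"turn":0}
    - {"slide":[0,0,1],"turn":0}
    - {"slide":[0,0,0.3],"turn":0}
    - {"slide":[0,0,0],"turn":0}

```text
clock: 6.32
eef_pos: [0.4846, 0.0269, 0.0746]
tool_rot: [0.008, 0.78, 0.626, 0.013]
wrist_force: [0.3, -0.4, 0.8]
gripper_width: -0.001
```

```bash
python3 -c "
from h import *
info((-.157,0,.074),(-.045,0,.079))
grab('side','s5');grab('top','t5');grab('wrist','w5')
a=cv2.imread('pics/s5.png');a=cv2.resize(a[120:250,150:300],None,fx=5,fy=5,interpolation=2)[:600]
cv2.imwrite('pics/s5c.png',a)"
```

```text
t 6.325 tcp [0.4846 0.0269 0.0746] feeder [-0.1674  0.003   0.0746] F [ 0.31 -0.38  0.76] g -0.001
yaw 1.3529338763731769 turn needed -0.006 z [ 0.03   0.003 -1.   ]
(-0.157, 0, 0.074) cm tool [-0.29  1.04  0.09]
(-0.045, 0, 0.079) cm tool [-0.23 12.25 -0.08]
```

View pics/s5c.png

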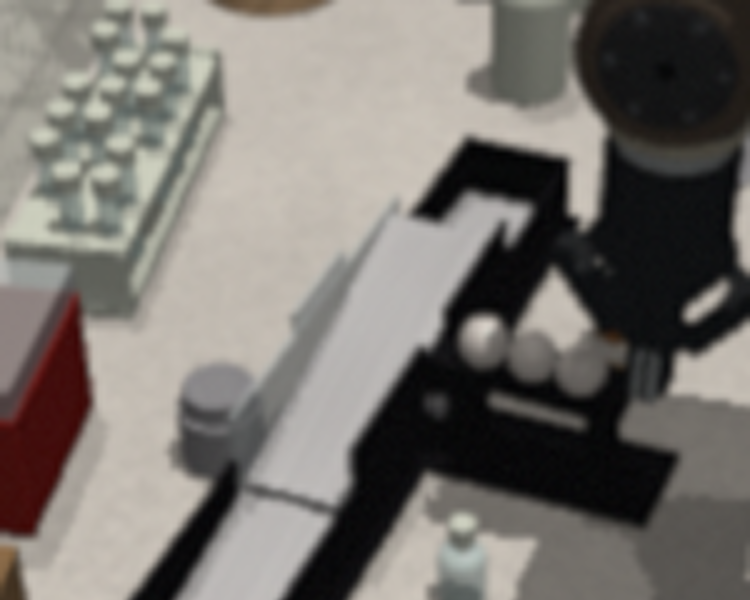

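View pics/w5.png

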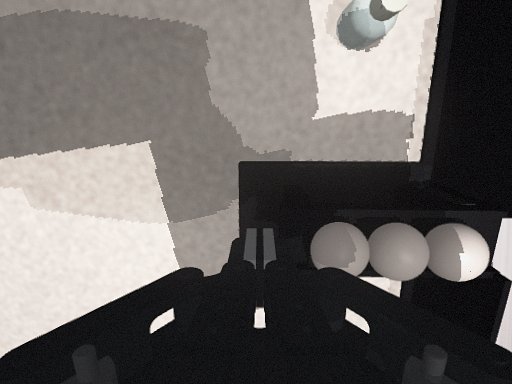

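>>> step_arm:
  increments:
    - {"slide":[-0.3,0.5,0],"turn":0}
    - {"slide":[0,0.5,0],"turn":0}
    - {"slide":[0,0.5,0],"turn":0}
    - {"slide":[0,0.5,0],"turn":0}
    - {"slide":[0,0.5,0],"turn":0}
    - {"slide":[0,0.5,0],"turn":0}
    - {"slide":[0,0.5,0],"turn":0}
    - {"slide":[0,0.5,0],"turn":0}

```text
clock: 7.48
eef_pos: [0.5254, 0.0145, 0.0772]
tool_rot: [0.009, 0.78, 0.626, 0.013]
wrist_force: [-2.0, 0.3, 1.2]
gripper_width: -0.002
```

```bash
python3 -c "
from h import *
info((-.157,0,.074),(-.045,0,.079))
grab('side','s6');grab('wrist','w6')
a=cv2.imread('pics/s6.png');a=cv2.resize(a[120:250,150:300],None,fx=5,fy=5,interpolation=2)[:600]
cv2.imwrite('pics/s6c.png',a)"
```

```text
t 7.475 tcp [0.5254 0.0145 0.0772] feeder [-0.1248 -0.0005  0.0772] F [-2.    0.35  1.15] g -0.002
yaw 1.352877391169298 turn needed -0.006 z [ 0.032  0.003 -0.999]
(-0.157, 0, 0.074) cm tool [ 0.03 -3.23  0.22]
(-0.045, 0, 0.079) cm tool [0.1  7.98 0.06]
```

View pics/s6c.png

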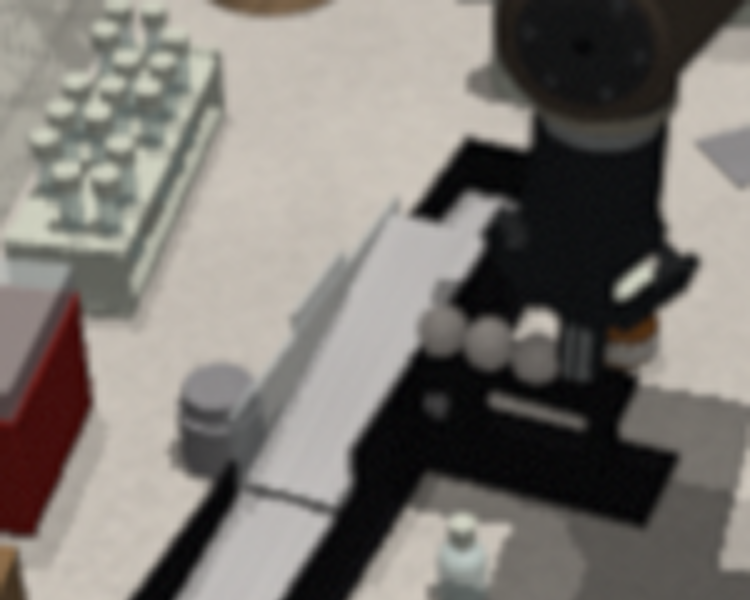

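View pics/w6.png

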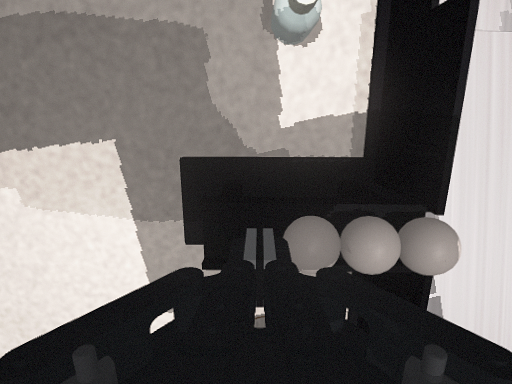

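>>> step_arm:
  increments:
    - {"slide":[0,0.4,0],"turn":0}
    - {"slide":[0,0.4,0],"turn":0}
    - {"slide":[0,0.4,0],"turn":0}
    - {"slide":[0,0.4,0],"turn":0}
    - {"slide":[0,0,0],"turn":0}
    - {"slide":[0,0,0],"turn":0}
    - {"slide":[0,0,0],"turn":0}
    - {"slide":[0,0,0],"turn":0}

```text
clock: 8.57
eef_pos: [0.5423, 0.0107, 0.0777]
tool_rot: [0.009, 0.78, 0.626, 0.014]
wrist_force: [-0.3, 0.4, -0.2]
gripper_width: -0.002
```

```bash
python3 -c "
from h import *
info((-.157,0,.074),(-.045,0,.079))
grab('side','s7');grab('wrist','w7')
a=cv2.imread('pics/s7.png');a=cv2.resize(a[120:270,130:300],None,fx=4,fy=4,interpolation=2)[:600]
cv2.imwrite('pics/s7c.png',a)"
```

```text
t 8.575 tcp [0.5423 0.0107 0.0777] feeder [-0.1075 -0.0006  0.0777] F [-0.28  0.36 -0.2 ] g -0.002
yaw 1.3528607406387856 turn needed -0.006 z [ 0.033  0.003 -0.999]
(-0.157, 0, 0.074) cm tool [ 0.03 -4.96  0.22]
(-0.045, 0, 0.079) cm tool [0.1  6.25 0.07]
```

View pics/s7c.png

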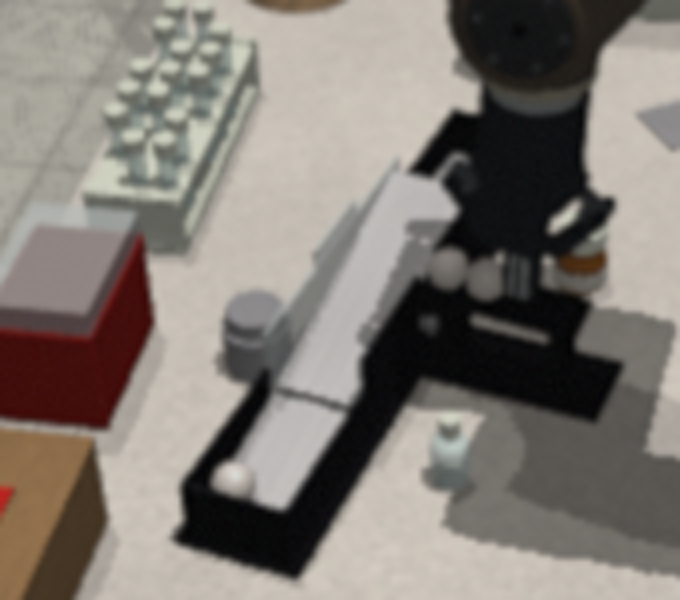

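Ball 1 has rolled into the left tray (crop 233,480). Balls 2 and 3 wait in the channel.

>>> step_arm:
  increments:
    - {"slide":[0,0.4,0],"turn":0}
    - {"slide":[0,0.4,0],"turn":0}
    - {"slide":[0,0.4,0],"turn":0}
    - {"slide":[0,0.4,0],"turn":0}
    - {"slide":[0,0.4,0],"turn":0}
    - {"slide":[0,0.4,0],"turn":0}
    - {"slide":[0,0.4,0],"turn":0}
    - {"slide":[0,0.2,0],"turn":0}

```text
clock: 9.68
eef_pos: [0.5736, 0.0038, 0.0789]
tool_rot: [0.009, 0.78, 0.626, 0.014]
wrist_force: [-1.7, 0.7, 1.1]
gripper_width: 0.001
```

>>> step_arm:
  increments:
    - {"slide":[0,0,0],"turn":0}
    - {"slide":[0,0,0],"turn":0}
    - {"slide":[0,0,0],"turn":0}
    - {"slide":[0,0,0],"turn":0}

```text
clock: 10.18
eef_pos: [0.5735, 0.0038, 0.0787]
tool_rot: [0.009, 0.78, 0.626, 0.014]
wrist_force: [-0.7, 0.0, -0.0]
gripper_width: -0.0
```

```bash
python3 -c "
from h import *
info((-.157,0,.074),(-.045,0,.079))
grab('side','s8');grab('wrist','w8')
a=cv2.imread('pics/s8.png');a=cv2.resize(a[120:270,130:300],None,fx=4,fy=4,interpolation=2)[:600]
cv2.imwrite('pics/s8c.png',a)"
```

```text
t 10.175 tcp [0.5735 0.0038 0.0787] feeder [-0.0755 -0.0008  0.0787] F [-0.74  0.02 -0.01] g -0.0
yaw 1.3528236385622856 turn needed -0.006 z [ 0.032  0.003 -0.999]
(-0.157, 0, 0.074) cm tool [ 0.03 -8.16  0.22]
(-0.045, 0, 0.079) cm tool [0.1  3.05 0.07]
```

View pics/s8c.png

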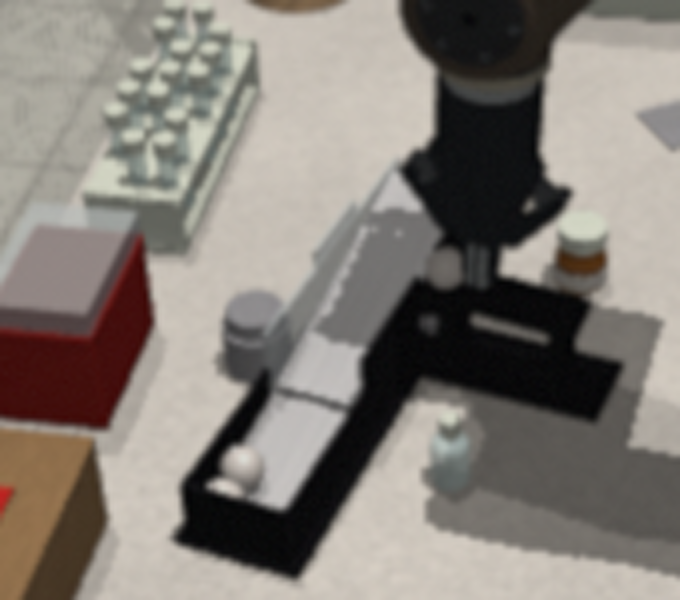

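View pics/w8.png

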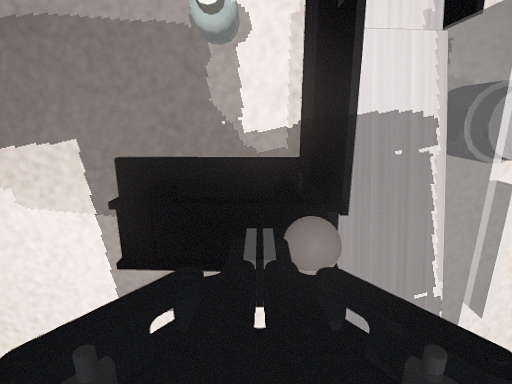

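>>> step_arm:
  increments:
    - {"slide":[0,0.4,0],"turn":0}
    - {"slide":[0,0.4,0],"turn":0}
    - {"slide":[0,0.4,0],"turn":0}
    - {"slide":[0,0.4,0],"turn":0}
    - {"slide":[0,0.4,0],"turn":0}
    - {"slide":[0,0.4,0],"turn":0}
    - {"slide":[0,0,0],"turn":0}
    - {"slide":[0,0,0],"turn":0}

```text
clock: 11.28
eef_pos: [0.599, -0.0019, 0.0793]
tool_rot: [0.009, 0.78, 0.626, 0.014]
wrist_force: [-0.1, -0.1, 0.2]
gripper_width: 0.002
```

```bash
python3 -c "
from h import *
info((-.157,0,.074),(-.045,0,.079))
grab('side','s9')
a=cv2.imread('pics/s9.png');a=cv2.resize(a[120:270,130:300],None,fx=4,fy=4,interpolation=2)[:600]
cv2.imwrite('pics/s9c.png',a)"
```

```text
t 11.275 tcp [ 0.599  -0.0019  0.0793] feeder [-0.0494 -0.001   0.0793] F [-0.12 -0.05  0.24] g 0.002
yaw 1.352674016762285 turn needed -0.006 z [ 0.033  0.003 -0.999]
(-0.157, 0, 0.074) cm tool [  0.04 -10.77   0.2 ]
(-0.045, 0, 0.079) cm tool [0.11 0.44 0.05]
```

View pics/s9c.png

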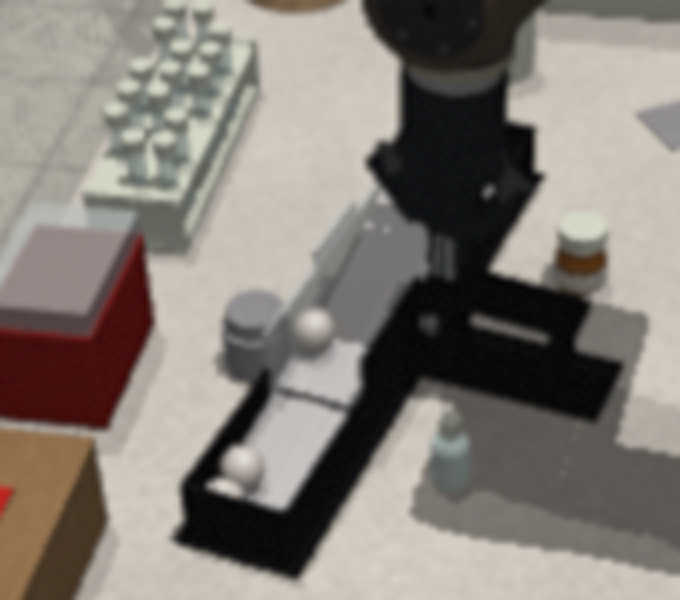

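Ball 3 is rolling down the plank (313,330). Now I'll back off the channel and raise the arm clear.

>>> step_arm:
  increments:
    - {"slide":[0,-1,0],"turn":0}
    - {"slide":[0,0,-2],"turn":0}
    - {"slide":[0,0,-4],"turn":0}
    - {"slide":[0,0,-4],"turn":0}
    - {"slide":[0,-3,-3],"turn":0}
    - {"slide":[0,-3,0],"turn":0}
    - {"slide":[0,0,0],"turn":0}
    - {"slide":[0,0,0],"turn":0}

```text
clock: 12.32
eef_pos: [0.52, 0.0143, 0.2105]
tool_rot: [0.008, 0.78, 0.626, 0.013]
wrist_force: [-0.1, 0.4, 0.1]
gripper_width: -0.002
```

>>> step_arm:
  increments:
    - {"slide":[0,0,0],"turn":0}
    - {"slide":[0,0,0],"turn":0}
    - {"slide":[0,0,0],"turn":0}
    - {"slide":[0,0,0],"turn":0}
    - {"slide":[0,0,0],"turn":0}
    - {"slide":[0,0,0],"turn":0}
    - {"slide":[0,0,0],"turn":0}
    - {"slide":[0,0,0],"turn":0}

```text
clock: 13.32
eef_pos: [0.5211, 0.0139, 0.2092]
tool_rot: [0.008, 0.78, 0.626, 0.012]
wrist_force: [0.2, -0.2, 0.4]
gripper_width: -0.001
```

```bash
python3 -c "
from h import *
grab('side','s10');info();
a=cv2.imread('pics/s10.png');a=cv2.resize(a[120:270,130:300],None,fx=4,fy=4,interpolation=2)[:600]
cv2.imwrite('pics/s10c.png',a)
grab('top','t10');b=cv2.imread('pics/t10.png');b=cv2.resize(b[90:240,160:360],None,fx=4,fy=4,interpolation=2);cv2.imwrite('pics/t10c.png',b)
"
```

```text
t 13.375 tcp [0.5211 0.0139 0.2092] feeder [-0.1289 -0.002   0.2092] F [-0.22  0.45  0.33] g -0.003
yaw 1.3526883807871546 turn needed -0.006 z [ 0.029  0.003 -1.   ]
```

View pics/s10c.png

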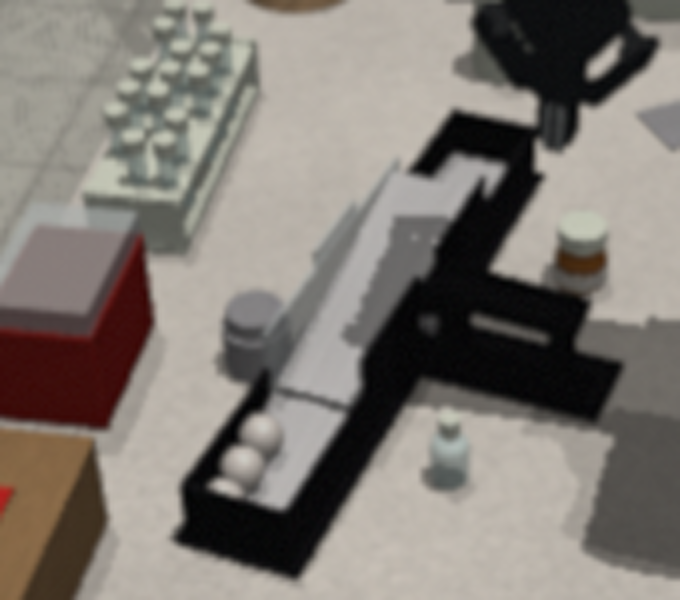

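View pics/t10c.png

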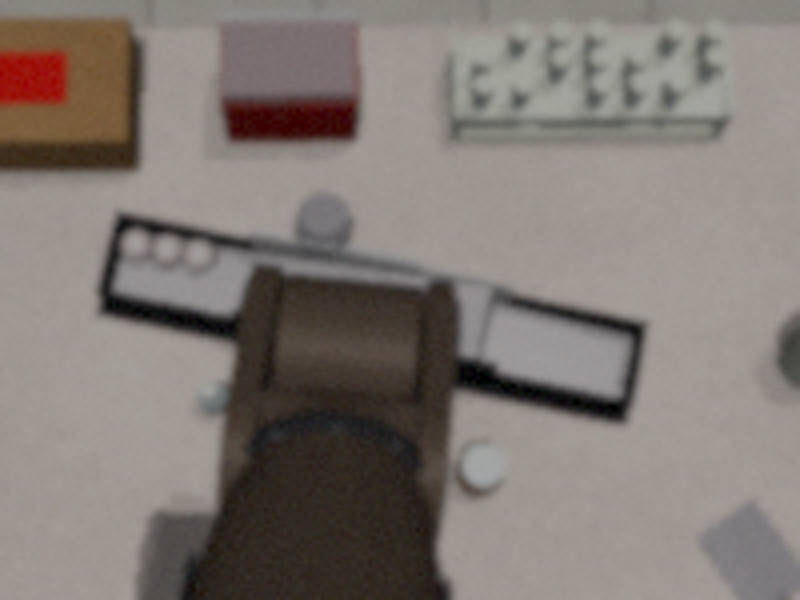

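```bash
python3 -c "
from h import *
d=load('t10');c,s=np.cos(FP[2]),np.sin(FP[2])
for u,v in[(136,244),(168,248),(200,253)]:
    p=atz(d,160+u/4-.375,90+v/4-.375,.045)-np.array([FP[0],FP[1],0]);print(c*p[0]+s*p[1],-s*p[0]+c*p[1])
a=grab('top','t11');print(np.abs(a['color'][110:175,180:225].astype(int)-d['color'][110:175,180:225]).mean())
close_job()"
```

```text
0.02039094351074959 0.2227394422946752
0.022511734445848218 0.1935904264208908
0.023712477126593044 0.1642405664398652
1.9906552706552707
the job is handed in; nothing more can be done
```

The gate is tipped the other way and all three balls are at rest in the left tray. I handed the job in at about 13.4 s of the 43 s allowed; no verdict is reported.

- **Gate:** It started with its left end raised. I pressed that end down with the shut fingertips at about press_left until it fell over to the left. The picture after that showed the left end down and all three balls still in the channel.
- **Balls:** I pushed the row slowly along the channel from behind ball 3. The balls went over the mouth one at a time and rolled down the left chute. I never gripped or lifted them.

**Last checks**
- **Ball positions:** From the top picture, the balls lie in a row at feeder y of about 0.223, 0.194 and 0.164 m, where 0.13 to 0.24 m is allowed. Their x is about 0.020 to 0.024 m, where ±0.035 m is allowed.
- **Stillness:** The tray area looked the same in two top pictures taken just before hand-in, apart from image noise.
- **Gate angle:** I judged this from the pictures only. It is fully down on the left.
- **Robot:** The TCP was 0.21 m above the table and touching nothing, and the wrist force readings were noise.
- **Bystanders:** The mill jar, reagent jar and vial were clear in the last pictures and looked unmoved. The arm was never near the beaker or tip box, and it passed clear above the wash bottle and spatula. I did not measure any bystander positions.
- **Disagreement:** My feeder fit was off by up to 3 pixels at the outer wall corners, because I had assumed the walls slightly too far out. The ball points fitted within about 1 pixel.

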